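# Change the bench die shoe over and put the other dies away

## Robot

A 6-joint arm with a two-finger parallel gripper is mounted at the origin on the work surface; the furniture and walls round the work are solid. World frame = base frame: x ahead of the robot, y to its left, z up, the work surface at z = 0. Lengths are in m, angles in degrees, forces in N, time in s.
With the tool pointing down it reaches from about 0.4 to 0.825 m from the base axis. Payload 7 kg.
Tool frame: the origin (TCP) lies on the centre line of the jaws, within the pads' length; the fingertips stand 14 mm ahead of it and the grasp point (between the pads) lies 5 mm behind it; z points along the fingers, y is the line along which they close (so a half turn about z gives the same grasp; the last joint's range is limited). The gripper opens to 88 mm and grips with 3 to 60 N. Pads are 19 mm wide; open, the fingers measure 130 mm over their backs; the gripper's body (78 mm by 193 mm) begins 47 mm behind the grasp point.
Start: joints at [86.522, 20.546, 0.682, 0, -70.136, -16.507], TCP at [0.231, 0.634, 0.241] pointing down, gripper open.
Joint ranges: [-176.03, 176.03], [-82.01, 121.73], [-58.28, 71.71], [-173.87, 95.51], [-174.79, -0.11], [-173.66, 173.66]. Speed limits (degrees/s): [136.94, 136.94, 172.46, 180, 180, 180].

## Interface

Orientations are given as [roll, pitch, yaw] about the fixed x, y, z axes, in that order (R = Rz(yaw) Ry(pitch) Rx(roll)).
In Python, from plant import r gives the robot as it stands.
- The arm moves only by the tool send_rows, never from a script. Its argument "steps" is a list of rows, each an object with "dp": the shift along the tool's x, y, z in mm, a list of three; "roll": the turn about the tool's z in rad; "jaw": the opening in per cent of the stroke, from 0 (shut) to 100 (fully open). In form: [{"dp": [tx, ty, tz], "roll": roll, "jaw": jaw}, ...]. A call has 1 to 5 rows; each row is the pose to reach, as a shift and turn from the pose commanded when the call began, along the tool's axes at that moment; what a row does not reach only later rows make up. A row lasts 1/8 s, in which the tool goes at most 62.5 mm and 10.7 degrees, less where a joint would pass 70% of its speed; a pose out of reach is approached as far as the arm can. A call with a gripper value outside its range is refused whole. The fingers move at their own pace and stop on an object; "newtons" is the grip in N (left out, the last holds). Time passes only in rows, so rows that repeat a pose let the fingers close. It gives the time, the measured TCP pose, the force, the opening and the grip force at its end, in the units of the state.
- r.get_state(): the state, without advancing time (a new reading comes with each control period).
- r.capture(name): name is "scene" or "top" or "wrist"; returns a dict with "image" (420x560x3 uint8, blue, green, red), "K" (3x3 intrinsics, pixels), "rvec" (rotation vector, rad) and "tvec" (3), from world to camera coordinates, as OpenCV has them. Camera axes: x right, y down, z forward; pixel columns grow to the right and rows downward; lengths in m; the calibration is good to about 2 mm. A picture is of the moment at which its call begins. There is no depth.
- r.close_job(): hands the job in; it is judged then, once.
The state is a dict: "time_s": time; "joints": joint angles; "qd": joint speeds; "joint_torque": joint torques, N m; "tcp_pos": TCP position; "eef_rot": TCP orientation; "contact_force": force on the tool from outside, world axes, zero at the start; "moment": the same for the moment, N m; "gripper_width": finger opening in m; "gripper_force": force on a finger pad.
Only numpy, scipy, OpenCV 4.12 (cv2) and the standard library are available. Lean on these libraries where they do the work, as an engineer would, in place of code of your own. Each camera call takes 0.05 s, during which the arm holds its last target. There are 200 camera calls.

## Task

Change the grey die shoe over to the green-ended die: draw the red-ended die forward from under the shoe's clips before lifting it out, then lay the green-ended die in its place and push it back under the clips until it is fully home against the stop. Put the red-, yellow- and blue-ended dies away, each lying flat in the nest of its own colour, and leave the white step gauge where it is.

Things in the scene. Friction and masses are not known exactly. Their poses are not given: they have to be found in the camera images.
- die_red: steel die block with both ends painted red over 8 mm; 28 mm (its x) by 60 mm long (its y) by 18 mm high, about 0.2 kg; origin at the centre of its underside, z up; the two ends are alike. Starts fully home in the die shoe (its y along the shoe's x), the rear 22 mm under the clips, the front 38 mm uncovered to be gripped across the 28 mm width.
- die_yellow: steel die block with both ends painted yellow over 8 mm; 28 mm (its x) by 60 mm long (its y) by 18 mm high, about 0.2 kg; origin at the centre of its underside, z up; the two ends are alike. Lies on the bench; grasp it across its 28 mm width.
- die_blue: steel die block with both ends painted blue over 8 mm; 28 mm (its x) by 60 mm long (its y) by 18 mm high, about 0.2 kg; origin at the centre of its underside, z up; the two ends are alike. Lies on the bench; grasp it across its 28 mm width.
- die_green: steel die block with both ends painted green over 8 mm; 28 mm (its x) by 60 mm long (its y) by 18 mm high, about 0.2 kg; origin at the centre of its underside, z up; the two ends are alike. Lies on the bench; grasp it across its 28 mm width.
- die_shoe: fixed grey die shoe, 84 mm wide, x -65 to +46 mm; bed 12 mm above the bench. Origin on the bench below the centre of a home die; x to the rear (a home die's y lies along it), z up. End stop at x +30. From x +8 back: two clips, 21 mm above the bed (tops 30), 16 mm apart, over a 34 mm wide channel with rounded mouth. Bed open in front; die clear once 22 mm forward; no latch, friction only.
- nest_red: fixed red plastic nest for one die, 50 mm (its x) by 84 mm (its y) by 17 mm high; origin at the centre of its underside, z up. Its pocket is 36 mm (x) by 70 mm (y), the floor with its black pad 5 mm above the bench, the rim 17 mm; walls at the two ends and four corner posts, the sides open over 50 mm for fingers. A die lies in it with its y along the nest's y, either way round.
- nest_yellow: fixed yellow plastic nest for one die, 50 mm (its x) by 84 mm (its y) by 17 mm high; origin at the centre of its underside, z up. Its pocket is 36 mm (x) by 70 mm (y), the floor with its black pad 5 mm above the bench, the rim 17 mm; walls at the two ends and four corner posts, the sides open over 50 mm for fingers. A die lies in it with its y along the nest's y, either way round.
- nest_blue: fixed blue plastic nest for one die, 50 mm (its x) by 84 mm (its y) by 17 mm high; origin at the centre of its underside, z up. Its pocket is 36 mm (x) by 70 mm (y), the floor with its black pad 5 mm above the bench, the rim 17 mm; walls at the two ends and four corner posts, the sides open over 50 mm for fingers. A die lies in it with its y along the nest's y, either way round.
- step_gauge: white aluminium step gauge, 26 x 68 x 24 mm, loose beside the dies, no painted ends; origin at the centre of its underside. Not to be moved.

How it is judged (in metres and radians):
At the end, for the whole second after the job is handed in: The red, yellow and blue dies lie flat and still on the floor of the nest of their colour (within 8 mm and 0.2 rad of it), and the green die lies flat on the shoe's bed under the clips, within 4 mm of its home place against the stop (horizontal distance between die_red and nest_red below 0.008 m and z of die_red in the frame of nest_red below 0.009 m and angle between the y axis of die_red and the y axis of nest_red, either way round below 0.2 rad and angle between each of die_red, die_yellow, die_blue, die_green's own z axis and vertical below 0.1 rad and linear speed of each of die_red, die_yellow, die_blue, die_green below 0.02 m/s and horizontal distance between die_yellow and nest_yellow below 0.008 m and z of die_yellow in the frame of nest_yellow below 0.009 m and angle between the y axis of die_yellow and the y axis of nest_yellow, either way round below 0.2 rad and horizontal distance between die_blue and nest_blue below 0.008 m and z of die_blue in the frame of nest_blue below 0.009 m and angle between the y axis of die_blue and the y axis of nest_blue, either way round below 0.2 rad and x of die_green in the frame of die_shoe between -0.004 and 0.004 m and y of die_green in the frame of die_shoe between -0.006 and 0.006 m and z of die_green in the frame of die_shoe below 0.016 m and angle between the y axis of die_green and the x axis of die_shoe, either way round below 0.15 rad); the robot touches nothing.
It fails at once if the step gauge is moved by more than 20 mm (distance of step_gauge from where it was at the start of the episode above 0.02 m).
It also fails if it takes over 104 s, if anything falls off the work surface, if the arm or the gripper's body presses on something with over 40 N, if the wrist force passes 120 N, or if a joint passes its speed limit or range.

## Working session

There is one attempt and no reset: what is moved stays moved. The work goes in short steps, Python scripts to look and compute and a tool call to move; the robot and the scene stay as the last step left them, time stands still between calls to the robot, and variables do not carry over. Pictures are saved under pics/ and viewed, at most 14 in all, crops included, and the job is handed in when it is done.

Besides the shell and the picture viewer there is one more tool, called after "Request:" by a JSON object that holds its "method" and its "body". send_rows: Moves the arm, as the interface text tells. Its arguments: {"type":"object","properties":{"steps":{"type":"array","items":{"type":"object","properties":{"dp":{"type":"array","items":{"type":"number"}},"roll":{"type":"number"},"jaw":{"type":"number"}}}},"newtons":{"type":"number"}},"required":["steps"]}

```bash
ls; mkdir -p pics; python3 - <<'E'
from plant import r
import cv2
print(r.get_state())
for n in("scene","top","wrist"):
    c=r.capture(n);cv2.imwrite(f"pics/{n}0.png",c["image"]);print(n,c["K"].tolist(),c["rvec"],c["tvec"])
E
```

```text
pics
{'time_s': 0.0, 'joints': array([ 8.65240936e+01,  2.05908375e+01,  6.34807925e-01, -1.89587387e-02,
       -7.01366531e+01, -1.65057605e+01]), 'qd': array([-0.05640665,  0.02372648,  0.04225615, -0.08875117,  0.02001744,
        0.02138919]), 'joint_torque': array([ 1.34705337e-03, -5.82720566e+01,  2.93057781e+01,  6.99706122e+00,
        7.29577179e-03, -1.50381425e-04]), 'tcp_pos': array([0.23054456, 0.63391893, 0.23964093]), 'eef_rot': array([ 1.79906073e+02, -9.24652913e-03, -1.99881155e+01]), 'contact_force': array([-1.04177509, -0.67463207, -0.44589209]), 'moment': array([ 0.00767329, -0.05718704,  0.00803255]), 'gripper_force': 0.0, 'gripper_width': 0.08776451432947178}
scene [[425.07994829880613, 0.0, 281.7580199338173], [0.0, 425.07994829880613, 213.64993881013743], [0.0, 0.0, 1.0]] [ 2.28008954 -0.80827871  0.32124292] [-0.50132906  0.14640583  0.7657804 ]
top [[459.7399636715236, 0.0, 284.17911344172734], [0.0, 459.7399636715236, 207.13710974650164], [0.0, 0.0, 1.0]] [ 2.16066405 -2.10784634  0.12055796] [-0.18998251  0.47737865  0.82463323]
wrist [[341.8258487670185, 0.0, 280.67415904019737], [0.0, 341.8258487670185, 210.12855028126694], [0.0, 0.0, 1.0]] [-1.69213508  2.41569861  0.35681112] [ 0.67306896 -0.03571062  0.39115361]
```

View pics/top0.png

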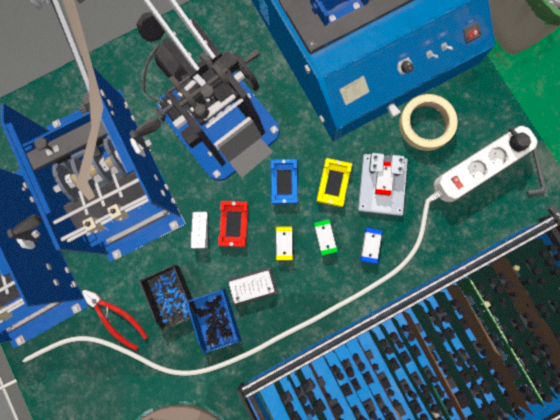

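View pics/scene0.png

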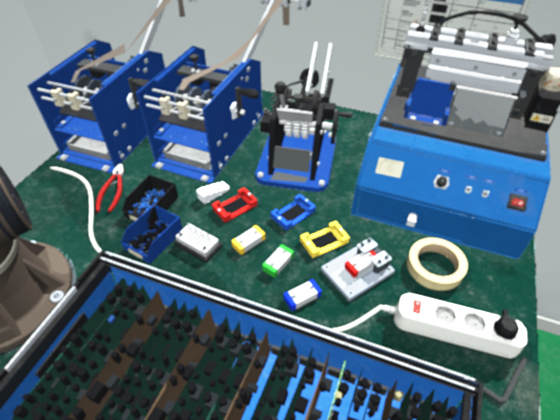

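```bash
cat > h.py <<'E'
import cv2, numpy as np
from plant import r
def cam(n,save=None):
    c=r.capture(n)
    if save: cv2.imwrite("pics/"+save+".png",c["image"])
    return c
def ray(c,uv,z):
    R=cv2.Rodrigues(np.array(c["rvec"],float))[0];t=np.array(c["tvec"],float).ravel()
    uv=np.asarray(uv,float).reshape(-1,2)
    d=np.c_[uv,np.ones(len(uv))]@np.linalg.inv(c["K"]).T@R
    o=-R.T@t
    return o+d*((z-o[2])/d[:,2])[:,None]
def proj(c,P):
    return cv2.projectPoints(np.asarray(P,float).reshape(-1,1,3),np.array(c["rvec"],float),np.array(c["tvec"],float),np.array(c["K"],float),None)[0].reshape(-1,2)
def mask(img,col):
    h=cv2.cvtColor(img,cv2.COLOR_BGR2HSV);H,S,V=cv2.split(h)
    lo,hi={"yellow":(24,35),"green":(50,75),"blue":(105,125),"red":(172,8)}[col]
    m=((H>=lo)&(H<=hi)) if lo<hi else ((H>=lo)|(H<=hi))
    return (m&(S>150)&(V>130)).astype(np.uint8)
def blobs(img,col,amin=12):
    n,l,s,c=cv2.connectedComponentsWithStats(mask(img,col))
    return [(int(s[i,4]),c[i].round(1),s[i,:4]) for i in range(1,n) if s[i,4]>=amin],l
E
python3 - <<'E'
from h import *
c=cam("top");print(-cv2.Rodrigues(np.array(c["rvec"]))[0].T@np.array(c["tvec"]).ravel())
for col in("red","yellow","green","blue"):
    for a,uv,bb in blobs(c["image"],col)[0]:
        if 150<uv[0]<420 and 130<uv[1]<270: print(col,a,uv,bb,ray(c,uv,.018)[0].round(3))
for p in((384,183),(199,229)):print(ray(c,p,.02))
w=cam("wrist")
R=cv2.Rodrigues(np.array(w["rvec"]))[0];print(-R.T@np.array(w["tvec"]).ravel(),R)
E
```

```text
[ 0.36134945 -0.20430962  0.87845765]
red 28 [387.  163.5] [384 162   7   4] [ 0.572 -0.371  0.018]
red 70 [382.8 191.8] [376 189  15   6] [ 0.517 -0.363  0.018]
red 821 [232.9 223.5] [218 201  30  46] [ 0.45  -0.082  0.018]
yellow 851 [333.9 181.9] [317 158  35  49] [ 0.534 -0.271  0.018]
yellow 76 [283.8 228.2] [276 226  16   6] [ 0.444 -0.178  0.018]
yellow 70 [284.1 257.4] [276 255  17   5] [ 0.389 -0.18   0.018]
green 75 [321.9 222.4] [314 219  17   8] [ 0.457 -0.249  0.018]
green 74 [328.5 251.1] [320 247  17   8] [ 0.403 -0.262  0.018]
blue 855 [203.7 154.6] [165 114  70  65] [ 0.583 -0.019  0.018]
blue 749 [283.7 181.1] [271 159  27  45] [ 0.534 -0.175  0.018]
blue 74 [373.3 230.5] [365 228  17   7] [ 0.444 -0.345  0.018]
blue 79 [368.9 259.8] [361 256  17   8] [ 0.389 -0.337  0.018]
[[ 0.53392146 -0.36520736  0.02      ]]
[[ 0.43830655 -0.01839765  0.02      ]]
[0.30483424 0.6063941  0.38335543] [[-0.3413227  -0.93994439  0.00183317]
 [-0.8991807   0.32708704  0.29066844]
 [-0.27381177  0.09756338 -0.95682208]]
```

View pics/wrist0.png

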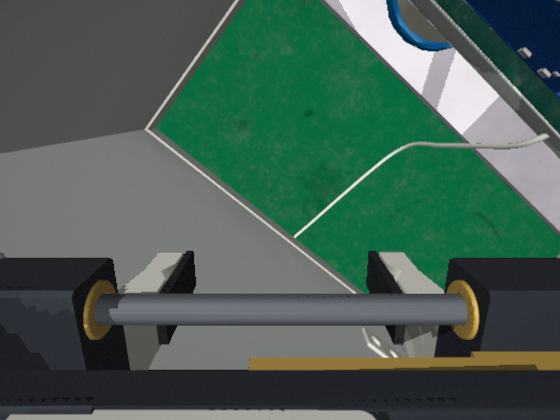

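```bash
python3 - <<'E'
from h import *
a=cv2.imread("pics/scene0.png");b=cv2.imread("pics/top0.png")
cv2.imwrite("pics/s1.png",cv2.resize(a[0:230,0:360],None,fx=2.2,fy=2.2,interpolation=2))
cv2.imwrite("pics/t1.png",cv2.resize(b[0:290,0:300],None,fx=2,fy=2,interpolation=2))
t=cam("top");s=cam("scene")
print(-cv2.Rodrigues(np.array(s["rvec"]))[0].T@np.array(s["tvec"]).ravel())
for P in((0,0,0),(.36,-.2,0),(.4,.1,0),(.4,.1,.3),(.55,.1,0),(.55,.1,.3),(.45,-.1,.3),(.231,.634,.24)):print(P,proj(t,P)[0].round(),proj(s,P)[0].round())
E
```

```text
[ 0.12669121 -0.63543862  0.6628365 ]
(0, 0, 0) [178. 473.] [  3. 295.]
(0.36, -0.2, 0) [294. 274.] [232. 263.]
(0.4, 0.1, 0) [139. 248.] [173. 173.]
(0.4, 0.1, 0.3) [ 59. 236.] [142.  49.]
(0.55, 0.1, 0) [144. 172.] [226. 148.]
(0.55, 0.1, 0.3) [ 70. 123.] [212.  26.]
(0.45, -0.1, 0.3) [217. 201.] [227.  85.]
(0.231, 0.634, 0.24) [-308.  351.] [-18.  12.]
```

View pics/s1.png

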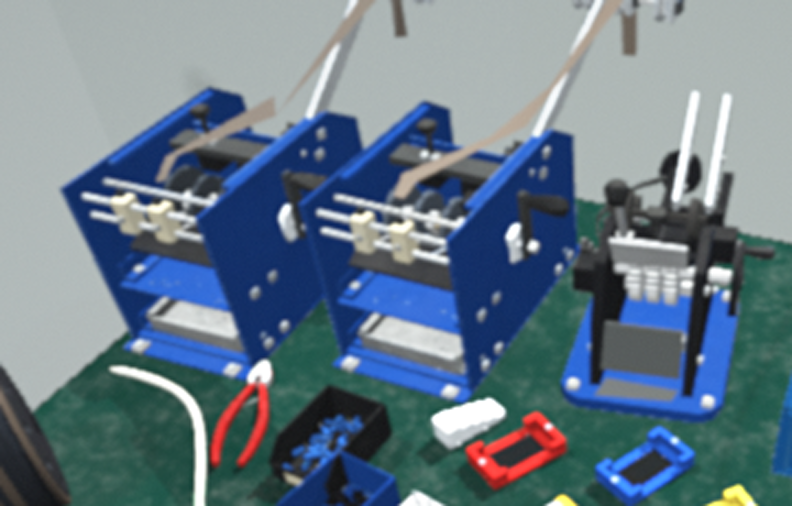

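View pics/t1.png

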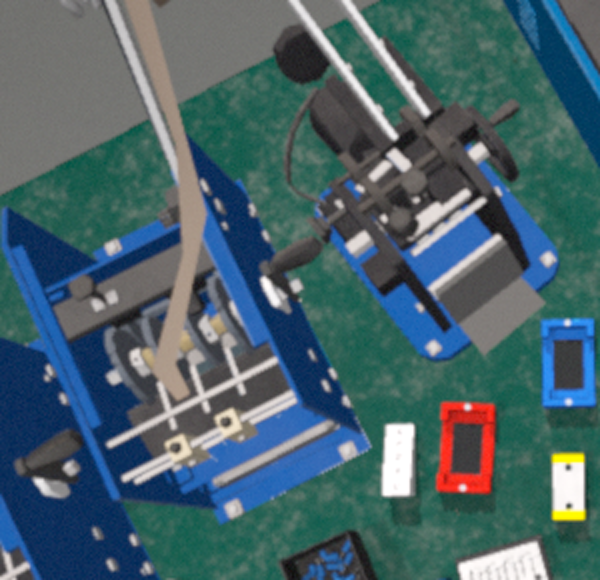

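```bash
python3 - <<'E'
from h import *
t=cam("top");s=cam("scene")
def P(c):return np.array(c["K"])@np.c_[cv2.Rodrigues(np.array(c["rvec"]))[0],np.array(c["tvec"]).ravel()]
def tri(a,b):
    X=cv2.triangulatePoints(P(t),P(s),np.array(a,float)/2,np.array(b,float)/2.2).ravel();X=X[:3]/X[3]
    print(a,b,X.round(3),proj(t,X)[0].round()*2-a)
tri((180,395),(400,192));tri((200,215),(500,135));tri((135,0),(615,0))
tri((300,400),(455,237));tri((190,140),(575,135));tri((120,500),(305,207))
tri((330,225),(560,205)); tri((400,155),(680,200));tri((295,0),(695,95))
E
```

```text
(180, 395) (400, 192) [0.468 0.115 0.19 ] [ 0. -1.]
(200, 215) (500, 135) [0.594 0.106 0.212] [-6. 11.]
(135, 0) (615, 0) [0.727 0.117 0.302] [ 3. -4.]
(300, 400) (455, 237) [0.468 0.022 0.187] [ 2. -2.]
(190, 140) (575, 135) [0.687 0.135 0.167] [ 2. -4.]
(120, 500) (305, 207) [0.388 0.157 0.185] [ 2. -2.]
(330, 225) (560, 205) [0.601 0.018 0.175] [-6. 11.]
(400, 155) (680, 200) [ 0.675 -0.044  0.177] [ 4. -7.]
(295, 0) (695, 95) [0.775 0.037 0.223] [-1.  0.]
```

Request:
{"method": "send_rows", "body": {"steps": [{"dp":[0,0,-60],"roll":0.18},{"dp":[0,0,-120],"roll":0.36},{"dp":[0,0,-160],"roll":0.54},{"dp":[40,40,-160],"roll":0.72},{"dp":[80,80,-160],"roll":0.9}]}}

```text
invalid input
```

Request:
{"method": "send_rows", "body": {"steps": [{"dp":[0,0,-60],"roll":0.18,"jaw":60},{"dp":[0,0,-120],"roll":0.36,"jaw":60},{"dp":[0,0,-160],"roll":0.54,"jaw":60},{"dp":[40,40,-160],"roll":0.72,"jaw":60},{"dp":[80,80,-160],"roll":0.9,"jaw":60}]}}

```text
time_s: 1.08
tcp_pos: [0.2787, 0.531, 0.4006]
eef_rot: [-180.0, 0.0, -71.8]
contact_force: [1.4, -0.0, -0.4]
gripper_width: 0.053
gripper_force: 0.0
```

Request:
{"method": "send_rows", "body": {"steps": [{"dp":[60,0,0],"roll":0.18,"jaw":60},{"dp":[120,0,0],"roll":0.36,"jaw":60},{"dp":[180,0,0],"roll":0.54,"jaw":60},{"dp":[240,0,0],"roll":0.72,"jaw":60},{"dp":[300,0,0],"roll":0.9,"jaw":60}]}}

```text
time_s: 1.7
tcp_pos: [0.3736, 0.2453, 0.401]
eef_rot: [-180.0, 0.1, -123.4]
contact_force: [1.2, 0.1, 0.7]
gripper_width: 0.0523
gripper_force: 0.0
```

Request:
{"method": "send_rows", "body": {"steps": [{"dp":[42,-43,0],"roll":0.18,"jaw":60},{"dp":[84,-86,0],"roll":0.36,"jaw":60},{"dp":[126,-129,0],"roll":0.54,"jaw":60},{"dp":[168,-172,0],"roll":0.72,"jaw":60},{"dp":[211,-216,0],"roll":0.9,"jaw":60}]}}

```text
time_s: 2.33
tcp_pos: [0.439, -0.0495, 0.4012]
eef_rot: [180.0, 0.1, -175.0]
contact_force: [1.6, 0.7, -0.1]
gripper_width: 0.0524
gripper_force: 0.0
```

Request:
{"method": "send_rows", "body": {"steps": [{"dp":[-2,-50,20],"roll":0.05,"jaw":60},{"dp":[-4,-100,40],"roll":0.093,"jaw":60},{"dp":[-6,-151,50],"roll":0.093,"jaw":60},{"dp":[-6,-151,50],"roll":0.093,"jaw":60}]}}

```text
time_s: 2.82
tcp_pos: [0.4584, -0.2, 0.3491]
eef_rot: [-180.0, -0.2, 179.7]
contact_force: [-0.7, 0.5, -0.4]
gripper_width: 0.0527
gripper_force: 0.0
```

```bash
python3 - <<'E'
from h import *
print(r.get_state()["tcp_pos"],r.get_state()["joints"])
c=cam("wrist","w1")
for col in("red","yellow","green","blue"):
    for a,uv,bb in blobs(c["image"],col,40)[0]:
        p=ray(c,uv,.018)[0]
        if .3<p[0]<.65 and -.45<p[1]<.02: print(col,a,uv,bb,p.round(4))
E
```

```text
[ 0.45842868 -0.20003588  0.34906713] [-1.02252239e+00  7.30137468e-01 -1.01185310e+01  3.71107737e-03
 -7.93177716e+01 -8.92515975e+01]
red 1392 [365.5 157.6] [347 128  41  61] [ 0.4475 -0.0837  0.018 ]
red 126 [167.  207.1] [157 204  21   7] [ 0.5179 -0.3661  0.018 ]
red 58 [165.1 242.2] [160 240  11   6] [ 0.5725 -0.3744  0.018 ]
yellow 150 [295.5 113.6] [285 110  22   9] [ 0.3884 -0.1812  0.018 ]
yellow 130 [296.9 153.7] [287 150  21   8] [ 0.4417 -0.1788  0.018 ]
yellow 1299 [233.2 215.8] [212 185  43  62] [ 0.5315 -0.2709  0.018 ]
green 135 [234.4 124.8] [224 120  22  12] [ 0.4026 -0.2635  0.018 ]
green 131 [245.6 163.1] [235 158  22  11] [ 0.4545 -0.2502  0.018 ]
blue 3614 [104.8  70.3] [  0   0 220 152] [ 0.3335 -0.428   0.018 ]
blue 375 [396.3  43. ] [372   0  68  62] [ 0.3031 -0.0546  0.018 ]
blue 163 [178.8 114.5] [167 110  25  10] [ 0.3889 -0.3373  0.018 ]
blue 146 [176.3 154.1] [165 150  24   9] [ 0.4416 -0.3456  0.018 ]
blue 1151 [298. 215.] [280 188  36  56] [ 0.5306 -0.1764  0.018 ]
blue 1140 [392.4 237.9] [362 217  62  42] [ 0.5669 -0.0357  0.018 ]
blue 453 [317.9 278.4] [306 262  25  32] [ 0.6334 -0.1446  0.018 ]
```

View pics/w1.png

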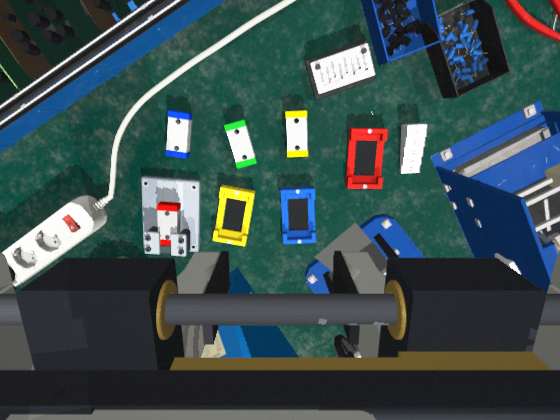

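```bash
cat >> h.py <<'E'
def sil(c,xy,col,rad=.05,z=.009,white=True,S=70,V=120):
    """minAreaRect of colour(+white) component near xy -> world centre, yaw deg of long axis vs +x, sizes"""
    img=c["image"];m=mask(img,col) if col else np.zeros(img.shape[:2],np.uint8)
    h=cv2.cvtColor(img,cv2.COLOR_BGR2HSV)
    if white: m|=((h[...,1]<S)&(h[...,2]>V)).astype(np.uint8)
    w=np.zeros_like(m);p=proj(c,[(xy[0]+rad*np.cos(a),xy[1]+rad*np.sin(a),z) for a in np.linspace(0,6.28,40)])
    cv2.fillPoly(w,[p.astype(np.int32)],1);m=cv2.morphologyEx(m&w,cv2.MORPH_CLOSE,np.ones((3,3)))
    cs=max(cv2.findContours(m,cv2.RETR_EXTERNAL,cv2.CHAIN_APPROX_NONE)[0],key=cv2.contourArea).reshape(-1,2)
    X=ray(c,cs,z)[:,:2]
    (cx,cy),(a,b),an=cv2.minAreaRect((X*1000).astype(np.float32))
    if a<b: a,b,an=b,a,an+90
    an=(an+90)%180-90
    return np.array([cx,cy,an,a,b]).round(1)
E
python3 - <<'E'
from h import *
w=cam("wrist");t=cam("top")
for nm,xy,col,wh,rad in(("dY",(.416,-.18),"yellow",1,.04),("dG",(.429,-.257),"green",1,.04),("dB",(.416,-.341),"blue",1,.04),("nR",(.448,-.083),"red",0,.06),("nY",(.532,-.271),"yellow",0,.06),("nB",(.531,-.176),"blue",0,.06)):
    for c in(w,t):print(nm,sil(c,xy,col,rad,.009,wh))
for c in(w,t):
    print("gauge",sil(c,(.438,-.018),None,.045,.012))
    print("shoe",sil(c,(.526,-.365),"red",.085,.006,1,60,110))
    for b in blobs(c["image"],"red",20)[0]:
        p=ray(c,b[1],.030)[0]
        if p[1]<-.3 and p[0]>.45:print(b[0],p)
E
```

```text
dY [ 415.7 -179.8    1.1   62.8   30.1]
dY [ 416.8 -177.9    1.5   64.2   32.3]
dG [ 429.5 -257.7   14.7   62.9   30.5]
dG [ 430.4 -256.1   14.7   64.1   32.6]
dB [ 416.  -343.4   -8.9   63.2   33.5]
dB [ 416.8 -342.2   -8.8   63.9   32.9]
nR [450.9 -81.   -0.9  85.1  53. ]
nR [447.5 -80.   -1.   77.7  52.8]
nY [ 535.  -272.6  -11.3   89.    51.6]Traceback (most recent call last):
  File "<stdin>", line 4, in <module>
  File "h.py", line 30, in sil
    cs=max(cv2.findContours(m,cv2.RETR_EXTERNAL,cv2.CHAIN_APPROX_NONE)[0],key=cv2.contourArea).reshape(-1,2)
       ~~~^^^^^^^^^^^^^^^^^^^^^^^^^^^^^^^^^^^^^^^^^^^^^^^^^^^^^^^^^^^^^^^^^^^^^^^^^^^^^^^^^^^^
ValueError: max() iterable argument is empty
```

```bash
python3 - <<'E'
from h import *
w=cam("wrist");c=w
print("nB",sil(w,(.531,-.176),"blue",.06,.009,0))
print("gauge",sil(c,(.438,-.018),None,.045,.012))
print("shoe",sil(c,(.526,-.365),"red",.085,.006,1,60,110))
for b in blobs(c["image"],"red",20)[0]:
    p=ray(c,b[1],.030)[0]
    if p[1]<-.3 and p[0]>.45:print(b[0],p.round(4))
cv2.imwrite("pics/w2.png",cv2.resize(w["image"][170:265,130:330],None,fx=4,fy=4,interpolation=2))
t0=dict(r.capture("top"));t0["image"]=cv2.imread("pics/top0.png")
for nm,xy,col,wh,rad in(("nY",(.532,-.271),"yellow",0,.06),("nB",(.531,-.176),"blue",0,.06),("shoe",(.526,-.365),"red",1,.085)):
   print(nm,sil(t0,xy,col,rad,.009,wh,60,110))
E
```

```text
nB [ 534.8 -175.9    2.5   87.3   50.4]
gauge [436.4 -15.8   2.9  68.3  32.5]
shoe [ 540.5 -361.9   -4.9  125.2   95.2]
125 [ 0.5143 -0.3619  0.03  ]
88 [ 0.5363 -0.5025  0.03  ]
58 [ 0.5677 -0.3699  0.03  ]
nY [ 536.3 -271.8  -11.4   88.2   52.4]
nB [ 536.2 -175.6    1.8   86.2   50. ]
shoe [ 536.3 -364.    -5.1  116.9   87.2]
```

View pics/w2.png

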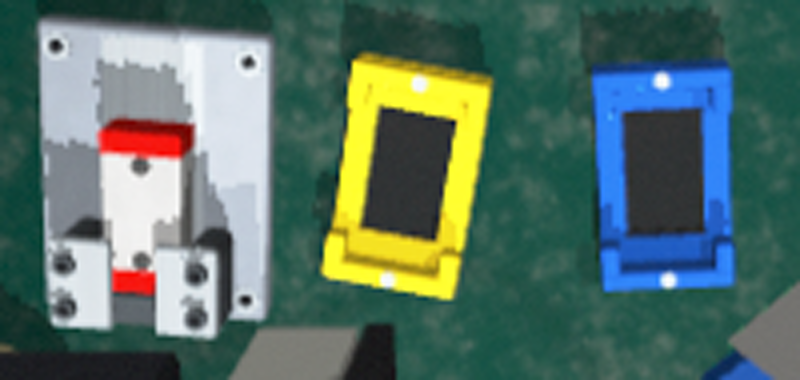

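```bash
python3 - <<'E'
from h import *
w=cam("wrist")
f=lambda p,z:ray(w,np.array(p)/4+[130,170],z)[:,:2]*1000
a=f([(55,46),(250,62),(245,300)],.012);print(a.round(1))
v=a[0]-a[1];print("yaw",np.degrees(np.arctan2(-v[0],v[1]))%180, np.degrees(np.arctan2(*(a[2]-a[1])[::-1])))
e=f([(101,130),(193,130),(140,165),(141,261)],.03);print(e.round(1))
k=f([(64,262),(197,272),(64,307),(197,316)],.042);print("clip screws",k.round(1),k.mean(0))
k=f([(40,20),(270,38),(265,320)],.012);print("shoe corners",k.round(1))
E
```

```text
[[ 485.1 -394.8]
 [ 490.9 -325. ]
 [ 583.7 -333.8]]
yaw 175.2787075170298 -5.398644415979538
[[ 511.4 -374.7]
 [ 511.3 -342.2]
 [ 524.3 -362.2]
 [ 560.9 -365.4]]
clip screws [[ 556.6 -388.4]
 [ 560.3 -341.6]
 [ 573.9 -390.4]
 [ 577.3 -343. ]] [ 567.0224862  -365.83812235]
shoe corners [[ 475.6 -399.1]
 [ 482.  -317.2]
 [ 592.  -326.8]]
```

Request:
{"method": "send_rows", "body": {"steps": [{"dp":[-17,-45,40],"roll":0.087,"jaw":60},{"dp":[-34,-90,80],"roll":0.087,"jaw":60},{"dp":[-52,-135,130],"roll":0.087,"jaw":60},{"dp":[-69,-163,190],"roll":0.087,"jaw":60},{"dp":[-69,-163,249],"roll":0.087,"jaw":60}]}}

```text
time_s: 3.75
tcp_pos: [0.5296, -0.3605, 0.1085]
eef_rot: [-179.9, 0.1, 175.0]
contact_force: [0.5, -0.7, -0.3]
gripper_width: 0.0525
gripper_force: 0.0
```

```bash
python3 - <<'E'
from h import *
s=r.get_state();print(s["tcp_pos"],s["eef_rot"])
w=cam("wrist","w3")
for b in blobs(w["image"],"red",40)[0]:print(b[0],b[1],b[2],ray(w,b[1],.03)[0].round(4))
E
```

```text
[ 0.52959207 -0.36052358  0.10849151] [-1.79941085e+02  1.45573712e-01  1.75040966e+02]
533 [277.2 205.1] [257 199  42  13] [ 0.5146 -0.3627  0.03  ]
356 [ 79.7 248. ] [ 65 235  30  23] [ 0.5341 -0.5039  0.03  ]
228 [275.9 275.5] [265 271  23  10] [ 0.5672 -0.3683  0.03  ]
```

View pics/w3.png

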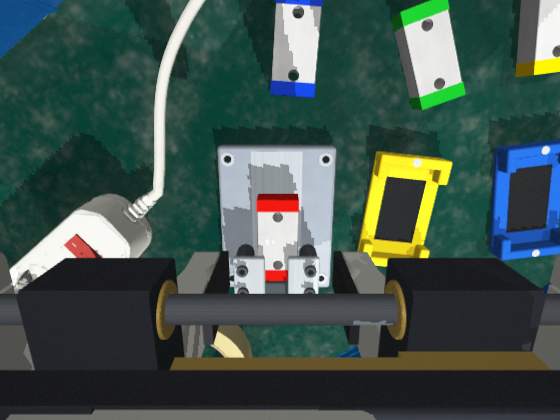

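```bash
python3 - <<'E'
from h import *
w=cam("wrist");s=r.get_state();print(s["tcp_pos"],s["eef_rot"])
print((ray(w,[(278,217),(277.5,265)],.03)*1000).round(1));a=ray(w,[(227,160),(326,159)],.012)*1000;print(a.round(1),a.mean(0))
print((ray(w,[(218.5,146),(336.5,146)],.012)*1000).round(1))
# green/blue die sanity, nest yellow
for nm,xy,col,wh,rad in(("dB",(.416,-.342),"blue",1,.04),("dG",(.429,-.257),"green",1,.04),("nY",(.532,-.271),"yellow",0,.06)): print(nm,sil(w,xy,col,rad,.009,wh))
E
```

```text
[ 0.52408381 -0.35740603  0.10244903] [179.76390622  -0.65745393 174.97002179]
[[ 514.2 -359.3   30. ]
 [ 548.3 -362.7   30. ]]
[[ 476.6 -390.5   12. ]
 [ 481.8 -323.9   12. ]] [ 479.21875003 -357.20146804   12.        ]
[[ 466.8 -394.9   12. ]
 [ 473.8 -316.5   12. ]]
dB [ 414.6 -342.3   -8.5   62.2   30. ]
dG [ 427.7 -252.9   14.7   63.4   29.9]
nY [ 533.9 -271.5  -11.4   84.7   55.2]
```

```bash
python3 - <<'E'
from h import *
for i in range(6):
    w=cam("wrist");s=r.get_state();print(s["time_s"],(s["tcp_pos"]*1000).round(1),s["eef_rot"].round(2),s["qd"].round(2))
cv2.imwrite("pics/w4.png",w["image"])
for b in blobs(w["image"],"red",40)[0]:print(b[0],b[1],b[2],ray(w,b[1],.03)[0].round(4))
# dark holes on the die/plate
g=cv2.cvtColor(w["image"],6)
m=(g<90).astype(np.uint8);n,l,st,c=cv2.connectedComponentsWithStats(m)
for i in range(1,n):
    if 8<st[i,4]<200 and 200<c[i][0]<350 and 130<c[i][1]<300:print(st[i,4],c[i].round(1),(ray(w,c[i],.03)[0]*1000).round(1),(ray(w,c[i],.012)[0]*1000).round(1))
E
```

```text
3.9 [ 526.1 -358.3  106.9] [179.91  -0.38 175.05] [ 0.39 -4.34  4.19  1.84 -1.79 -0.05]
3.95 [ 528.1 -359.1  110.2] [-1.7998e+02 -8.0000e-02  1.7510e+02] [ 0.12 -3.21  2.41  0.6  -0.06  0.07]
4.0 [ 529.2 -359.5  112.1] [-1.7992e+02  1.3000e-01  1.7512e+02] [-0.05 -1.9   1.    0.04  0.4   0.09]
4.05 [ 529.7 -359.7  113. ] [-179.9     0.25  175.11] [-0.03 -0.89  0.14 -0.41  0.44  0.13]
4.1 [ 529.7 -359.7  113.2] [-179.9     0.29  175.1 ] [-0.26 -0.36 -0.39 -0.29  0.45  0.08]
4.15 [ 529.5 -359.7  113.1] [-179.91    0.3   175.08] [-0.31  0.17 -0.66 -0.24  0.44  0.12]
492 [276.  202.5] [256 197  41  12] [ 0.5145 -0.3628  0.03  ]
381 [ 83.2 245.4] [ 68 232  32  26] [ 0.5347 -0.5034  0.03  ]
218 [275.2 271.6] [265 267  22  11] [ 0.567  -0.3681  0.03  ]
31 [227.1 157.5] [ 480.9 -392.3   30. ] [ 483.3 -395.4   12. ]
30 [323.6 157.6] [ 486.4 -328.6   30. ] [ 489.3 -326.7   12. ]
176 [245.  247.5] [ 546. -388.   30.] [ 553.6 -390.7   12. ]
163 [305.6 247.8] [ 549.9 -344.7   30. ] [ 557.9 -344.    12. ]
26 [242.  263.7] [ 558.6 -391.6   30. ] [ 567.2 -394.6   12. ]
28 [307.7 263.9] [ 562.7 -343.9   30. ] [ 571.7 -343.2   12. ]
34 [241.  268.6] [ 562.5 -392.8   30. ] [ 571.4 -396.    12. ]
177 [277.3 276.3] [ 570.9 -366.9   30. ] [ 580.5 -367.9   12. ]
32 [308.5 268.7] [ 566.6 -343.6   30. ] [ 575.9 -342.8   12. ]
17 [319.3 274.9] [ 572.3 -335.9   30. ] [ 582.1 -334.6   12. ]
26 [307.3 285.4] [ 580.3 -345.3   30. ] [ 590.7 -344.6   12. ]
```

Request:
{"method": "send_rows", "body": {"steps": [{"dp":[3,-5,30],"roll":0,"jaw":60},{"dp":[3,-5,60],"roll":0,"jaw":60},{"dp":[3,-5,60],"roll":0,"jaw":60},{"dp":[3,-5,60],"roll":0,"jaw":60}]}}

```text
time_s: 4.65
tcp_pos: [0.5255, -0.3648, 0.0518]
eef_rot: [-179.9, 0.2, 175.0]
contact_force: [0.2, -0.2, -0.0]
gripper_width: 0.0527
gripper_force: 0.0
```

Request:
{"method": "send_rows", "body": {"steps": [{"dp":[0,0,22],"roll":0,"jaw":60},{"dp":[0,0,22],"roll":0,"jaw":15},{"dp":[0,0,22],"roll":0,"jaw":15},{"dp":[0,0,22],"roll":0,"jaw":15},{"dp":[0,0,22],"roll":0,"jaw":15}], "newtons": 25}}

```text
time_s: 5.28
tcp_pos: [0.525, -0.3645, 0.0288]
eef_rot: [-180.0, 0.1, 175.0]
contact_force: [-1.1, 2.1, 6.7]
gripper_width: 0.028
gripper_force: 24.8
```

Request:
{"method": "send_rows", "body": {"steps": [{"dp":[8,0,-1],"roll":0,"jaw":15},{"dp":[16,0,-1],"roll":0,"jaw":15},{"dp":[24,0,-1],"roll":0,"jaw":15},{"dp":[34,0,-1],"roll":0,"jaw":15},{"dp":[34,0,-1],"roll":0,"jaw":15}]}}

```text
time_s: 5.9
tcp_pos: [0.4891, -0.3615, 0.0288]
eef_rot: [180.0, -0.1, 175.0]
contact_force: [-2.0, -0.5, 6.3]
gripper_width: 0.0279
gripper_force: 24.8
```

Request:
{"method": "send_rows", "body": {"steps": [{"dp":[0,0,-15],"roll":0,"jaw":15},{"dp":[0,0,-40],"roll":0,"jaw":15},{"dp":[0,0,-80],"roll":0,"jaw":15},{"dp":[0,0,-80],"roll":0,"jaw":15}]}}

```text
time_s: 6.4
tcp_pos: [0.4921, -0.3622, 0.1121]
eef_rot: [-179.9, 0.3, 175.0]
contact_force: [0.8, 0.4, -2.6]
gripper_width: 0.0278
gripper_force: 24.8
```

```bash
python3 - <<'E'
from h import *
for i in range(3):w=cam("wrist")
s=r.get_state();T=s["tcp_pos"];print(s["time_s"],(T*1000).round(1),s["eef_rot"].round(2),s["gripper_width"],s["contact_force"])
cv2.imwrite("pics/w5.png",w["image"])
zb=T[2]-.0178 # est die underside
for b in blobs(w["image"],"red",40)[0]:print(b[0],b[1],b[2],(ray(w,b[1],zb+.018)[0]*1000).round(1))
for nm,xy,col,wh,rad in(("nY",(.532,-.271),"yellow",0,.06),("nB",(.535,-.176),"blue",0,.06)): print(nm,sil(w,xy,col,rad,.009,wh))
E
```

```text
6.55 [ 489.6 -361.   107.8] [ 1.7995e+02 -8.0000e-02  1.7498e+02] 0.027642434072634416 [ 0.14838388  0.08086868 -2.88845537]
1071 [280.  263.3] [249 255  63  18] [ 480.6 -361.5  108. ]
347 [282.4 354.4] [254 351  57   7] [ 531.1 -364.7  108. ]
nY [ 512.7 -267.1   78.8   55.7   43.8]
nB [ 531.7 -179.6    2.4   75.8   49.6]
```

View pics/w5.png

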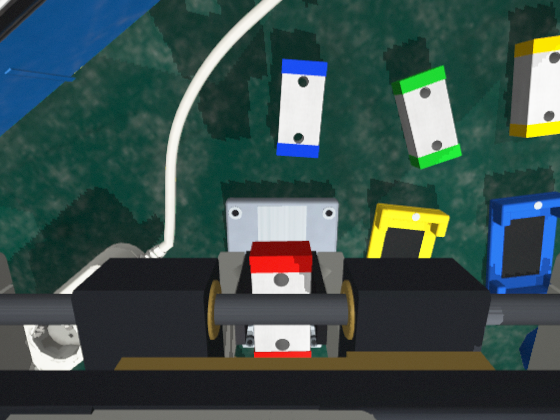

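Request:
{"method": "send_rows", "body": {"steps": [{"dp":[2,45,-50],"roll":-0.02,"jaw":15},{"dp":[4,100,-50],"roll":-0.06,"jaw":15},{"dp":[6,155,-50],"roll":-0.105,"jaw":15},{"dp":[8,200,-50],"roll":-0.105,"jaw":15},{"dp":[9,221,-50],"roll":-0.105,"jaw":15}]}}

```text
time_s: 7.18
tcp_pos: [0.4997, -0.1384, 0.1573]
eef_rot: [180.0, -0.1, -178.9]
contact_force: [0.8, -0.1, -2.3]
gripper_width: 0.0275
gripper_force: 24.8
```

```bash
cat > look.py <<'E'
from h import *
import sys
for i in range(7):w=cam("wrist",sys.argv[1])
s=r.get_state();print(round(s["time_s"],2),(s["tcp_pos"]*1000).round(1),s["eef_rot"].round(2),round(s["gripper_width"],4),s["contact_force"].round(1))
E
python3 - <<'E'
import sys;sys.argv=["","w6"]
exec(open("look.py").read())
print("nR",sil(w,(.45,-.081),"red",.06,.009,0),"nB",sil(w,(.535,-.176),"blue",.06,.009,0))
print("dY",sil(w,(.416,-.18),"yellow",.04,.009,1),"gauge",sil(w,(.437,-.017),None,.045,.012))
E
```

```text
7.53 [ 500.3 -141.3  157.9] [-1.8000e+02 -7.0000e-02 -1.7904e+02] 0.0274 [ 0.5 -0.4 -2. ]
nR [450.4 -80.6  -1.   85.9  52.5] nB [ 521.3 -176.4    4.3   57.4   51.6]
dY [ 414.9 -180.4    2.4   63.2   30.6] gauge [435.8 -15.5  -2.5  70.6  29.8]
```

View pics/w6.png

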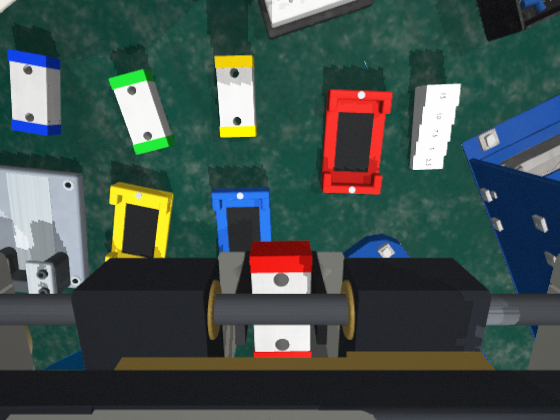

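```bash
python3 - <<'E'
from h import *
w=cam("wrist")
for n,p in(("R",[(361,95),(352,190)]),("G",[(131,90.5),(147.5,136)]),("Y",[(235,72.5),(236,118)])):
    a=ray(w,p,.017)[:,:2]*1000;v=a[1]-a[0];print(n,a.round(1),a.mean(0),np.degrees(np.arctan2(v[1],v[0])),np.hypot(*v))
E
```

```text
R [[411.8 -80.5]
 [488.7 -81.6]] [450.2616631  -81.06214519] -0.815336227259819 76.95946789903967
G [[ 411.6 -261.6]
 [ 446.5 -252. ]] [ 429.02159416 -256.76727523] 15.38722448694295 36.21525424492588
Y [[ 397.  -179.5]
 [ 431.  -179.4]] [ 413.99764493 -179.48121584] 0.11881328771868391 34.0602478928848
```

Request:
{"method": "send_rows", "body": {"steps": [{"dp":[22,20,0],"roll":0.017,"jaw":15},{"dp":[44,41,20],"roll":0.017,"jaw":15},{"dp":[66,61,60],"roll":0.017,"jaw":15},{"dp":[66,61,98],"roll":0.017,"jaw":15},{"dp":[66,61,98],"roll":0.017,"jaw":15}]}}

```text
time_s: 8.2
tcp_pos: [0.4316, -0.0815, 0.0587]
eef_rot: [-179.9, -0.3, -180.0]
contact_force: [0.1, -0.5, -1.1]
gripper_width: 0.0279
gripper_force: 24.8
```

```bash
python3 - <<'E'
import sys;sys.argv=["","w7"]
exec(open("look.py").read())
T=s["tcp_pos"]
for b in blobs(w["image"],"red",40)[0]:print(b[0],b[1],b[2],(ray(w,b[1],T[2]+.0012)[0]*1000).round(1))
E
```

```text
8.55 [434.5 -80.8  61.5] [ 1.7997e+02  1.2000e-01 -1.7998e+02] 0.0278 [-0.1  0.6 -2.6]
2666 [283.5 219. ] [241 199  86  55] [403.1 -80.5  62.7]
1069 [280.  263.3] [249 255  63  18] [424.4 -82.   62.7]
344 [282.2 354.5] [254 351  57   7] [474.5 -80.9  62.7]
```

View pics/w7.png

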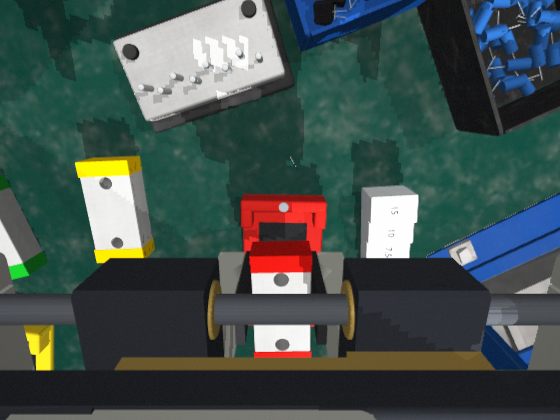

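Request:
{"method": "send_rows", "body": {"steps": [{"dp":[0,0,15],"roll":0,"jaw":15},{"dp":[0,0,30],"roll":0,"jaw":15},{"dp":[0,0,38],"roll":0,"jaw":15},{"dp":[0,0,38],"roll":0,"jaw":15},{"dp":[0,0,38],"roll":0,"jaw":15}]}}

```text
time_s: 9.18
tcp_pos: [0.436, -0.0802, 0.0231]
eef_rot: [180.0, 0.2, -179.9]
contact_force: [5.9, -0.6, -7.3]
gripper_width: 0.0276
gripper_force: 28.4
```

```bash
python3 - <<'E'
import sys;sys.argv=["","w8"]
exec(open("look.py").read())
print(s["moment"],s["gripper_force"])
E
```

```text
9.53 [436.  -80.2  23.2] [ 179.96    0.24 -179.94] 0.0276 [ 5.7 -0.4 -7.5]
[-0.409607   -2.46834534 -0.12806741] 28.419875241816044
```

Request:
{"method": "send_rows", "body": {"steps": [{"dp":[-3,0,0],"roll":0,"jaw":15},{"dp":[-3,0,0],"roll":0,"jaw":15},{"dp":[-3,0,0],"roll":0,"jaw":15}]}}

```text
time_s: 9.9
tcp_pos: [0.4364, -0.0808, 0.0225]
eef_rot: [-180.0, -0.0, -180.0]
contact_force: [0.1, 0.7, -2.9]
gripper_width: 0.0279
gripper_force: 25.1
```

Request:
{"method": "send_rows", "body": {"steps": [{"dp":[0,0,1],"roll":0,"jaw":15},{"dp":[0,0,1],"roll":0,"jaw":38},{"dp":[0,0,1],"roll":0,"jaw":38},{"dp":[0,0,1],"roll":0,"jaw":38},{"dp":[0,0,0],"roll":0,"jaw":38}]}}

```text
time_s: 10.52
tcp_pos: [0.4365, -0.0807, 0.0224]
eef_rot: [-180.0, -0.0, -180.0]
contact_force: [-0.5, 0.3, 0.8]
gripper_width: 0.0332
gripper_force: 0.0
```

Request:
{"method": "send_rows", "body": {"steps": [{"dp":[0,0,-20],"roll":0,"jaw":38},{"dp":[0,0,-70],"roll":0,"jaw":38},{"dp":[0,0,-130],"roll":0,"jaw":50},{"dp":[-30,-30,-150],"roll":0,"jaw":50},{"dp":[-60,-60,-150],"roll":0,"jaw":50}]}}

```text
time_s: 11.15
tcp_pos: [0.4988, -0.1411, 0.1756]
eef_rot: [180.0, 0.3, -179.9]
contact_force: [0.5, 1.6, -0.3]
gripper_width: 0.0436
gripper_force: 0.0
```

```bash
cat >> h.py <<'E'
def holes(c,xy,z,rad=.025,thr=110):
    g=cv2.cvtColor(c["image"],cv2.COLOR_BGR2GRAY);m=(g<thr).astype(np.uint8)
    n,l,st,ct=cv2.connectedComponentsWithStats(m);o=[]
    for i in range(1,n):
        if 6<st[i,4]<250:
            p=ray(c,ct[i],z)[0]
            if np.hypot(p[0]-xy[0],p[1]-xy[1])<rad:o.append(np.r_[st[i,4],p[:2]*1000].round(1))
    return o
E
python3 - <<'E'
import sys;sys.argv=["","w9"]
exec(open("look.py").read())
print("red die holes",holes(w,(.451,-.081),.023));print("yel",holes(w,(.415,-.18),.018),sil(w,(.415,-.18),"yellow",.04),"nB",sil(w,(.535,-.176),"blue",.06,.009,0))
for b in blobs(w["image"],"red",40)[0]:print(b[0],b[1],b[2],(ray(w,b[1],.023)[0]*1000).round(1))
print("gauge",sil(w,(.437,-.017),None,.045,.012))
E
```

```text
11.5 [ 495.9 -140.3  172.2] [ 1.8000e+02 -4.0000e-02 -1.7994e+02] 0.044 [ 0.7 -0.7 -0. ]
red die holes [array([ 46. , 434.6, -82.1]), array([ 40. , 470.2, -81.3])]
yel [array([  44. ,  397.2, -179.8]), array([  42. ,  432.8, -178.4])] [ 415.  -180.3    2.4   63.1   30.5] nB [ 536.2 -176.2    2.7   86.    51.1]
3284 [348.7 139.5] [319  95  65  99] [443.6 -84.3  23. ]
gauge [435.9 -15.7  -3.2  70.6  28.6]
```

Request:
{"method": "send_rows", "body": {"steps": [{"dp":[40,-20,0],"roll":-0.033,"jaw":55},{"dp":[81,-39,30],"roll":-0.033,"jaw":55},{"dp":[81,-39,80],"roll":-0.033,"jaw":55},{"dp":[81,-39,120],"roll":-0.033,"jaw":55},{"dp":[81,-39,120],"roll":-0.033,"jaw":55}]}}

```text
time_s: 12.12
tcp_pos: [0.4132, -0.1793, 0.0507]
eef_rot: [180.0, -0.3, -178.0]
contact_force: [-0.4, -0.6, 0.6]
gripper_width: 0.0481
gripper_force: 0.0
```

Request:
{"method": "send_rows", "body": {"steps": [{"dp":[0,0,0],"roll":0,"jaw":55},{"dp":[0,0,0],"roll":0,"jaw":55},{"dp":[0,0,0],"roll":0,"jaw":55}]}}

```text
time_s: 12.5
tcp_pos: [0.4165, -0.1796, 0.0536]
eef_rot: [-180.0, 0.1, -178.1]
contact_force: [-0.6, 0.9, 0.7]
gripper_width: 0.0481
gripper_force: 0.0
```

Request:
{"method": "send_rows", "body": {"steps": [{"dp":[1,0,35],"roll":0,"jaw":55},{"dp":[1,0,35],"roll":0,"jaw":15},{"dp":[1,0,35],"roll":0,"jaw":15},{"dp":[1,0,35],"roll":0,"jaw":15},{"dp":[1,0,35],"roll":0,"jaw":15}]}}

```text
time_s: 13.12
tcp_pos: [0.4154, -0.1798, 0.0184]
eef_rot: [-180.0, 0.1, -178.0]
contact_force: [-1.7, 1.7, 7.5]
gripper_width: 0.0274
gripper_force: 25.0
```

Request:
{"method": "send_rows", "body": {"steps": [{"dp":[0,0,0],"roll":0,"jaw":15},{"dp":[0,0,-25],"roll":0,"jaw":15},{"dp":[0,0,-60],"roll":0,"jaw":15},{"dp":[0,0,-90],"roll":0,"jaw":15},{"dp":[0,0,-90],"roll":0,"jaw":15}]}}

```text
time_s: 13.75
tcp_pos: [0.4162, -0.1798, 0.1098]
eef_rot: [-180.0, 0.3, -178.1]
contact_force: [-0.3, 0.5, -2.4]
gripper_width: 0.028
gripper_force: 25.0
```

Request:
{"method": "send_rows", "body": {"steps": [{"dp":[-28,-24,0],"roll":0.06,"jaw":15},{"dp":[-56,-48,0],"roll":0.12,"jaw":15},{"dp":[-86,-72,0],"roll":0.18,"jaw":15},{"dp":[-116,-96,0],"roll":0.232,"jaw":15},{"dp":[-116,-96,0],"roll":0.232,"jaw":15}]}}

```text
time_s: 14.38
tcp_pos: [0.5348, -0.2729, 0.1056]
eef_rot: [-180.0, -0.1, 168.5]
contact_force: [-1.1, 0.6, -2.7]
gripper_width: 0.0279
gripper_force: 25.0
```

```bash
python3 - <<'E'
import sys;sys.argv=["","w10"]
exec(open("look.py").read())
T=s["tcp_pos"]
for b in blobs(w["image"],"yellow",40)[0]:print(b[0],b[1],b[2],(ray(w,b[1],T[2])[0]*1000).round(1),(ray(w,b[1],.017)[0]*1000).round(1))
c=cam("scene");print(ray(c,[(357,200),(412,222)],0))
E
```

```text
14.72 [ 533.4 -271.3  107.7] [179.99   0.   168.68] 0.0281 [-0.4 -0.1 -1.1]
4170 [281.3 198.8] [246 161  72  89] [ 493.4 -264.   107.7] [ 517.4 -268.6   17. ]
638 [280.5 330. ] [252 325  58  11] [ 558.7 -277.3  107.7] [ 623.9 -290.5   17. ]
[[ 0.66995736 -0.23223542  0.        ]
 [ 0.71266135 -0.34980614  0.        ]]
```

Request:
{"method": "send_rows", "body": {"steps": [{"dp":[-1.5,-0.5,30],"roll":0,"jaw":15},{"dp":[-1.5,-0.5,55],"roll":0,"jaw":15},{"dp":[-1.5,-0.5,70],"roll":0,"jaw":15},{"dp":[-1.5,-0.5,80],"roll":0,"jaw":15},{"dp":[-1.5,-0.5,83],"roll":0,"jaw":15}]}}

```text
time_s: 15.4
tcp_pos: [0.5353, -0.2725, 0.0243]
eef_rot: [-180.0, -0.0, 168.7]
contact_force: [-0.4, -0.6, -2.1]
gripper_width: 0.0278
gripper_force: 25.0
```

Request:
{"method": "send_rows", "body": {"steps": [{"dp":[0,0,0],"roll":0,"jaw":15},{"dp":[0,0,0],"roll":0,"jaw":15}]}}

```text
time_s: 15.65
tcp_pos: [0.5357, -0.2727, 0.0251]
eef_rot: [-180.0, 0.1, 168.7]
contact_force: [-0.5, 0.5, -1.5]
gripper_width: 0.0278
gripper_force: 25.0
```

Free in the pocket. Lower the last 1.5 mm and release, then rise to a viewing position for the blue and green dies.

Request:
{"method": "send_rows", "body": {"steps": [{"dp":[0,0,1.5],"roll":0,"jaw":15},{"dp":[0,0,1.5],"roll":0,"jaw":40},{"dp":[0,0,1.5],"roll":0,"jaw":40},{"dp":[0,0,1.5],"roll":0,"jaw":40},{"dp":[0,0,0],"roll":0,"jaw":40}]}}

```text
time_s: 16.27
tcp_pos: [0.5351, -0.2726, 0.0244]
eef_rot: [-180.0, -0.0, 168.6]
contact_force: [-0.7, 0.9, 0.4]
gripper_width: 0.0351
gripper_force: 0.0
```

Request:
{"method": "send_rows", "body": {"steps": [{"dp":[0,0,-30],"roll":-0.05,"jaw":40},{"dp":[0,0,-70],"roll":-0.1,"jaw":40},{"dp":[0,0,-120],"roll":-0.197,"jaw":55},{"dp":[0,0,-150],"roll":-0.197,"jaw":55},{"dp":[-10,0,-150],"roll":-0.197,"jaw":55}]}}

```text
time_s: 16.9
tcp_pos: [0.5463, -0.2749, 0.1779]
eef_rot: [-179.9, 0.3, 179.9]
contact_force: [-0.0, 0.4, -0.5]
gripper_width: 0.0478
gripper_force: 0.0
```

```bash
python3 - <<'E'
import sys;sys.argv=["","w11"]
exec(open("look.py").read())
for n,xy,z,col in(("Y",(.535,-.272),.023,"yellow"),("G",(.429,-.256),.018,"green"),("B",(.4155,-.342),.018,"blue")):
    print(n,holes(w,xy,z), sil(w,xy,col,.04))
print("nB",sil(w,(.535,-.176),"blue",.06,.009,0))
E
```

```text
17.25 [ 544.4 -274.4  173.3] [ 1.7997e+02 -1.2000e-01  1.7993e+02] 0.0484 [ 0.3  0.8 -0.4]
Y [array([  35. ,  517.1, -269.8]), array([  27. ,  552.5, -276.5])] [ 534.8 -271.9  -11.    80.8   51. ]
G [array([  50. ,  411.5, -261.2]), array([  45. ,  446.1, -252. ])] [ 427.4 -256.    14.7   63.    29.8]
B [array([  49. ,  398. , -339.2]), array([  46. ,  433.2, -344.8])] [ 413.7 -344.2   -8.7   63.5   30.2]
nB [ 534.9 -175.3    2.5   86.    53.8]
```

Request:
{"method": "send_rows", "body": {"steps": [{"dp":[43,-22,0],"roll":0.08,"jaw":55},{"dp":[86,-45,20],"roll":0.156,"jaw":55},{"dp":[129,-67,60],"roll":0.156,"jaw":55},{"dp":[129,-67,100],"roll":0.156,"jaw":55},{"dp":[129,-67,120],"roll":0.156,"jaw":55}]}}

```text
time_s: 17.88
tcp_pos: [0.4138, -0.3412, 0.0522]
eef_rot: [180.0, -0.2, 170.9]
contact_force: [-0.3, 0.0, -0.6]
gripper_width: 0.0481
gripper_force: 0.0
```

Request:
{"method": "send_rows", "body": {"steps": [{"dp":[0,0,0],"roll":0,"jaw":55},{"dp":[0,0,0],"roll":0,"jaw":55},{"dp":[0,0,0],"roll":0,"jaw":55}]}}

```text
time_s: 18.25
tcp_pos: [0.4168, -0.3415, 0.0555]
eef_rot: [-180.0, 0.1, 171.0]
contact_force: [0.3, -0.3, 0.4]
gripper_width: 0.0484
gripper_force: 0.0
```

Request:
{"method": "send_rows", "body": {"steps": [{"dp":[1,0,36],"roll":0,"jaw":55},{"dp":[1,0,36],"roll":0,"jaw":15},{"dp":[1,0,36],"roll":0,"jaw":15},{"dp":[1,0,36],"roll":0,"jaw":15},{"dp":[1,0,36],"roll":0,"jaw":15}]}}

```text
time_s: 18.88
tcp_pos: [0.4159, -0.3416, 0.0198]
eef_rot: [-180.0, 0.1, 171.0]
contact_force: [-1.1, 1.3, 7.5]
gripper_width: 0.0278
gripper_force: 25.0
```

Request:
{"method": "send_rows", "body": {"steps": [{"dp":[0,0,0],"roll":0,"jaw":15},{"dp":[0,0,-25],"roll":0,"jaw":15},{"dp":[0,0,-60],"roll":0,"jaw":15},{"dp":[0,0,-90],"roll":0,"jaw":15},{"dp":[0,0,-90],"roll":0,"jaw":15}]}}

```text
time_s: 19.5
tcp_pos: [0.4164, -0.3418, 0.1111]
eef_rot: [-179.9, 0.3, 171.0]
contact_force: [0.1, -0.1, -2.8]
gripper_width: 0.0281
gripper_force: 25.0
```

Request:
{"method": "send_rows", "body": {"steps": [{"dp":[-20,40,0],"roll":-0.05,"jaw":15},{"dp":[-40,80,0],"roll":-0.1,"jaw":15},{"dp":[-60,120,0],"roll":-0.15,"jaw":15},{"dp":[-80,160,0],"roll":-0.2,"jaw":15},{"dp":[-91.5,182.5,0],"roll":-0.2,"jaw":15}]}}

```text
time_s: 20.12
tcp_pos: [0.5343, -0.1734, 0.1075]
eef_rot: [180.0, -0.1, -177.4]
contact_force: [-0.0, -0.1, -1.5]
gripper_width: 0.0279
gripper_force: 25.0
```

Request:
{"method": "send_rows", "body": {"steps": [{"dp":[0,0,0],"roll":0,"jaw":15},{"dp":[0,0,25],"roll":0,"jaw":15},{"dp":[0,0,45],"roll":0,"jaw":15},{"dp":[0,0,45],"roll":0,"jaw":15},{"dp":[0,0,45],"roll":0,"jaw":15}]}}

```text
time_s: 20.75
tcp_pos: [0.5339, -0.1758, 0.0638]
eef_rot: [-180.0, 0.0, -177.6]
contact_force: [0.5, -0.2, -1.7]
gripper_width: 0.0281
gripper_force: 25.0
```

```bash
python3 - <<'E'
import sys;sys.argv=["","w12"]
exec(open("look.py").read())
T=s["tcp_pos"]
for b in blobs(w["image"],"blue",40)[0]:print(b[0],b[1],b[2],(ray(w,b[1],T[2])[0]*1000).round(1),(ray(w,b[1],.017)[0]*1000).round(1))
E
```

```text
21.1 [ 534.1 -175.3   63.9] [-1.8000e+02  5.0000e-02 -1.7755e+02] 0.0276 [ 0.6  0.5 -1.9]
4206 [282.  204.9] [239 173  87  81] [ 496.4 -177.3   63.9] [ 510.  -176.6   17. ]
1548 [495.7 273.9] [456 251  76  43] [525.5 -76.5  63.9] [548.5 -42.9  17. ]
525 [280.7 329. ] [252 325  59   9] [ 559.9 -175.1   63.9] [ 594.2 -173.7   17. ]
264 [526.3 331.4] [509 326  29  19] [555.9 -54.4  63.9] [588.9 -13.5  17. ]
129 [315.6 353.5] [303 348  25   9] [ 573.5 -156.9   63.9] [ 612.3 -149.6   17. ]
```

Request:
{"method": "send_rows", "body": {"steps": [{"dp":[-1,0,12],"roll":0,"jaw":15},{"dp":[-1,0,24],"roll":0,"jaw":15},{"dp":[-1,0,34],"roll":0,"jaw":15},{"dp":[-1,0,38],"roll":0,"jaw":15},{"dp":[-1,0,38],"roll":0,"jaw":15}]}}

```text
time_s: 21.72
tcp_pos: [0.5348, -0.1752, 0.0251]
eef_rot: [-180.0, -0.0, -177.5]
contact_force: [-1.0, 0.0, -1.6]
gripper_width: 0.0276
gripper_force: 25.0
```

Request:
{"method": "send_rows", "body": {"steps": [{"dp":[0,0,0.5],"roll":0,"jaw":40},{"dp":[0,0,0.5],"roll":0,"jaw":40},{"dp":[0,0,0.5],"roll":0,"jaw":40},{"dp":[0,0,-30],"roll":0,"jaw":40},{"dp":[0,0,-80],"roll":0,"jaw":40}]}}

```text
time_s: 22.35
tcp_pos: [0.5337, -0.1752, 0.1049]
eef_rot: [180.0, -0.2, -177.6]
contact_force: [1.6, -1.1, -0.1]
gripper_width: 0.0351
gripper_force: 0.0
```

Request:
{"method": "send_rows", "body": {"steps": [{"dp":[0,-30,-50],"roll":0.04,"jaw":60},{"dp":[0,-70,-70],"roll":0.04,"jaw":60},{"dp":[0,-110,-70],"roll":0.04,"jaw":60},{"dp":[0,-110,-70],"roll":0.04,"jaw":60}]}}

```text
time_s: 22.85
tcp_pos: [0.5394, -0.2873, 0.1755]
eef_rot: [-180.0, 0.0, 180.0]
contact_force: [-0.1, -0.7, 0.4]
gripper_width: 0.0521
gripper_force: 0.0
```

```bash
python3 - <<'E'
import sys;sys.argv=["","w13"]
exec(open("look.py").read())
for n,xy,z,col in(("B",(.535,-.176),.023,"blue"),("Y",(.535,-.272),.023,"yellow"),("G",(.429,-.256),.018,"green")):
    print(n,holes(w,xy,z), sil(w,xy,col,.04))
print("shoe screws",holes(w,(.486,-.361),.012,.05),"clips",holes(w,(.567,-.366),.042,.04))
E
```

```text
23.2 [ 539.7 -284.4  175.5] [ 180.     -0.   -179.78] 0.0525 [-0.   0.3  0.2]
B [array([  33. ,  515.9, -177.3]), array([  32. ,  551.7, -175.7])] [ 534.4 -175.5    1.8   80.3   53.9]
Y [array([  34. ,  517.2, -270. ]), array([  28. ,  552.3, -276.6])] [ 534.8 -271.8  -11.2   80.3   51.2]
G [array([  47. ,  411.5, -261.3]), array([  48. ,  445.9, -252.1])] [ 427.6 -255.8   14.7   63.    29.7]
shoe screws [array([  22. ,  483.1, -395.6]), array([  20. ,  489.5, -326.8])] clips [array([ 125. ,  543.6, -381.3]), array([  64. ,  555.6, -389.6]), array([  65. ,  559.6, -343.5]), array([  64. ,  572.4, -391.2]), array([  16. ,  570. , -330.1]), array([  60. ,  576.4, -344.9])]
```

Request:
{"method": "send_rows", "body": {"steps": [{"dp":[42,8,0],"roll":-0.09,"jaw":55},{"dp":[84,16,20],"roll":-0.18,"jaw":55},{"dp":[125.5,24,60],"roll":-0.257,"jaw":55},{"dp":[125.5,24,100],"roll":-0.257,"jaw":55},{"dp":[125.5,24,120],"roll":-0.257,"jaw":55}]}}

```text
time_s: 23.82
tcp_pos: [0.413, -0.2608, 0.0542]
eef_rot: [180.0, -0.1, -165.1]
contact_force: [0.6, -0.6, 0.4]
gripper_width: 0.0481
gripper_force: 0.0
```

Request:
{"method": "send_rows", "body": {"steps": [{"dp":[0,0,0],"roll":0,"jaw":55},{"dp":[0,0,0],"roll":0,"jaw":55},{"dp":[0,0,0],"roll":0,"jaw":55}]}}

```text
time_s: 24.2
tcp_pos: [0.4149, -0.2616, 0.0565]
eef_rot: [-179.9, 0.1, -165.1]
contact_force: [-0.2, -1.8, -0.3]
gripper_width: 0.0485
gripper_force: 0.0
```

Request:
{"method": "send_rows", "body": {"steps": [{"dp":[1,1,38],"roll":0,"jaw":55},{"dp":[1,1,38],"roll":0,"jaw":15},{"dp":[1,1,38],"roll":0,"jaw":15},{"dp":[1,1,38],"roll":0,"jaw":15},{"dp":[1,1,38],"roll":0,"jaw":15}]}}

```text
time_s: 24.82
tcp_pos: [0.4136, -0.261, 0.0186]
eef_rot: [-179.9, 0.1, -165.1]
contact_force: [-1.3, 1.8, 7.2]
gripper_width: 0.028
gripper_force: 24.9
```

Request:
{"method": "send_rows", "body": {"steps": [{"dp":[0,0,0],"roll":0,"jaw":15},{"dp":[0,0,-25],"roll":0,"jaw":15},{"dp":[0,0,-60],"roll":0,"jaw":15},{"dp":[0,0,-90],"roll":0,"jaw":15},{"dp":[0,0,-90],"roll":0,"jaw":15}]}}

```text
time_s: 25.45
tcp_pos: [0.4144, -0.2611, 0.11]
eef_rot: [-179.9, 0.3, -165.1]
contact_force: [0.2, -0.4, -2.5]
gripper_width: 0.0277
gripper_force: 24.9
```

Request:
{"method": "send_rows", "body": {"steps": [{"dp":[-12,-29,0],"roll":0.09,"jaw":15},{"dp":[-24,-58,0],"roll":0.18,"jaw":15},{"dp":[-37,-88,0],"roll":0.27,"jaw":15},{"dp":[-49,-116.5,0],"roll":0.347,"jaw":15},{"dp":[-49,-116.5,0],"roll":0.347,"jaw":15}]}}

```text
time_s: 26.08
tcp_pos: [0.4904, -0.3618, 0.1058]
eef_rot: [180.0, -0.1, 174.9]
contact_force: [-0.4, 1.1, -1.7]
gripper_width: 0.0277
gripper_force: 24.9
```

Request:
{"method": "send_rows", "body": {"steps": [{"dp":[0,0,0],"roll":0,"jaw":15},{"dp":[0,0,25],"roll":0,"jaw":15},{"dp":[0,0,45],"roll":0,"jaw":15},{"dp":[0,0,45],"roll":0,"jaw":15},{"dp":[0,0,45],"roll":0,"jaw":15}]}}

```text
time_s: 26.7
tcp_pos: [0.4903, -0.3606, 0.0633]
eef_rot: [-180.0, 0.0, 175.1]
contact_force: [0.7, 0.4, -1.8]
gripper_width: 0.0276
gripper_force: 24.9
```

```bash
python3 - <<'E'
import sys;sys.argv=["","w14"]
exec(open("look.py").read())
T=s["tcp_pos"]
for b in blobs(w["image"],"green",40)[0]:print(b[0],b[1],b[2],(ray(w,b[1],T[2])[0]*1000).round(1))
print(holes(w,(.500,-.362),T[2],.035))
E
```

```text
27.05 [ 490.3 -360.9   62.9] [-1.7999e+02  4.0000e-02  1.7501e+02] 0.0278 [-0.1 -0.3 -1.8]
1020 [280.6 260.4] [250 252  62  18] [ 479.2 -360.9   62.9]
505 [281.9 352.9] [254 348  56  10] [ 530.1 -364.6   62.9]
[array([   8. ,  505.1, -372.5]), array([   7. ,  505.6, -365.9]), array([  16. ,  507.8, -345.4])]
```

View pics/w14.png

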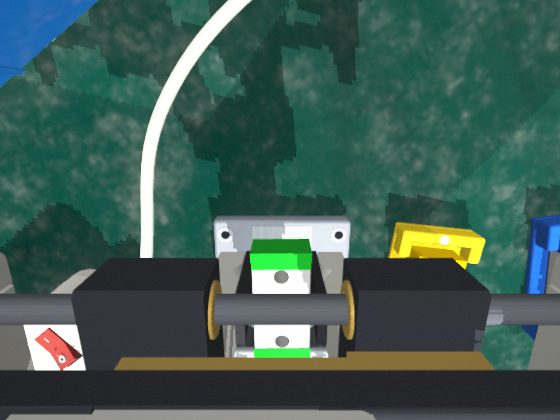

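Request:
{"method": "send_rows", "body": {"steps": [{"dp":[0,0,15],"roll":0,"jaw":15},{"dp":[0,0,27],"roll":0,"jaw":15},{"dp":[0,0,31.5],"roll":0,"jaw":15},{"dp":[0,0,31.5],"roll":0,"jaw":15},{"dp":[0,0,31.5],"roll":0,"jaw":15}]}}

```text
time_s: 27.68
tcp_pos: [0.4896, -0.3606, 0.0307]
eef_rot: [180.0, -0.1, 175.0]
contact_force: [-0.8, 1.1, 1.8]
gripper_width: 0.0276
gripper_force: 25.0
```

Request:
{"method": "send_rows", "body": {"steps": [{"dp":[-5,0,0],"roll":0,"jaw":15},{"dp":[-10,0,0],"roll":0,"jaw":15},{"dp":[-15,0,0],"roll":0,"jaw":15},{"dp":[-20,0,0],"roll":0,"jaw":15},{"dp":[-20,0,0],"roll":0,"jaw":15}]}}

```text
time_s: 28.3
tcp_pos: [0.5105, -0.3626, 0.0308]
eef_rot: [-180.0, 0.0, 175.0]
contact_force: [0.3, 0.0, -2.0]
gripper_width: 0.0279
gripper_force: 25.0
```

Request:
{"method": "send_rows", "body": {"steps": [{"dp":[-4,0,0],"roll":0,"jaw":15},{"dp":[-8,0,0],"roll":0,"jaw":15},{"dp":[-12,0,0],"roll":0,"jaw":15},{"dp":[-12,0,0],"roll":0,"jaw":15}]}}

```text
time_s: 28.8
tcp_pos: [0.5223, -0.3636, 0.0309]
eef_rot: [-180.0, 0.0, 175.0]
contact_force: [-0.4, -0.0, -1.4]
gripper_width: 0.0275
gripper_force: 25.0
```

Request:
{"method": "send_rows", "body": {"steps": [{"dp":[-2,0,0],"roll":0,"jaw":15},{"dp":[-4,0,0],"roll":0,"jaw":15},{"dp":[-5,0,0],"roll":0,"jaw":15},{"dp":[-5,0,0],"roll":0,"jaw":15}]}}

```text
time_s: 29.3
tcp_pos: [0.5263, -0.3639, 0.0308]
eef_rot: [180.0, -0.1, 175.0]
contact_force: [-3.8, 0.3, 0.2]
gripper_width: 0.0278
gripper_force: 25.0
```

Request:
{"method": "send_rows", "body": {"steps": [{"dp":[-2,0,0.5],"roll":0,"jaw":15},{"dp":[-3,0,0.5],"roll":0,"jaw":15},{"dp":[-3,0,0.5],"roll":0,"jaw":15}]}}

```text
time_s: 29.68
tcp_pos: [0.5264, -0.3639, 0.0306]
eef_rot: [179.9, -0.3, 175.0]
contact_force: [-11.8, 1.1, 10.0]
gripper_width: 0.028
gripper_force: 25.0
```

Request:
{"method": "send_rows", "body": {"steps": [{"dp":[1.5,0,-0.3],"roll":0,"jaw":15},{"dp":[1.5,0,-0.3],"roll":0,"jaw":42},{"dp":[1.5,0,-0.3],"roll":0,"jaw":42},{"dp":[1.5,0,-0.3],"roll":0,"jaw":42},{"dp":[1.5,0,-25],"roll":0,"jaw":42}]}}

```text
time_s: 30.3
tcp_pos: [0.5275, -0.3636, 0.0539]
eef_rot: [179.9, -0.2, 175.0]
contact_force: [0.2, 0.1, -0.0]
gripper_width: 0.0366
gripper_force: 0.0
```

Request:
{"method": "send_rows", "body": {"steps": [{"dp":[0,15,-50],"roll":0,"jaw":50},{"dp":[0,40,-100],"roll":0,"jaw":50},{"dp":[0,80,-130],"roll":0,"jaw":50},{"dp":[0,120,-150],"roll":0,"jaw":50},{"dp":[0,120,-150],"roll":0,"jaw":50}]}}

```text
time_s: 30.92
tcp_pos: [0.5405, -0.2427, 0.208]
eef_rot: [-180.0, 0.3, 175.2]
contact_force: [0.3, 0.2, -0.1]
gripper_width: 0.0436
gripper_force: 0.0
```

```bash
python3 - <<'E'
import sys;sys.argv=["","w15"]
exec(open("look.py").read())
for b in blobs(w["image"],"green",20)[0]:print(b[0],b[1],b[2],(ray(w,b[1],.03)[0]*1000).round(1))
print("G",holes(w,(.5425,-.3655),.030,.03))
for n,xy in(("B",(.535,-.176)),("Y",(.535,-.272)),("R",(.451,-.081))):print(n,holes(w,xy,.023))
print("gauge",sil(w,(.437,-.017),None,.045,.012))
cv2.imwrite("pics/w15b.png",cv2.resize(w["image"][40:290],None,fx=1.4,fy=1.4))
E
```

```text
31.27 [ 538.5 -245.3  204.6] [ 1.8000e+02 -8.0000e-02  1.7494e+02] 0.0436 [ 0.2 -1.2  0.3]
248 [154.8 179.7] [140 176  31   9] [ 515.6 -364.    30. ]
107 [158.9 232. ] [151 229  16   7] [ 568.  -370.2   30. ]
G [array([  29. ,  524. , -364.4]), array([  85. ,  547.1, -385.8]), array([  28. ,  559.7, -367.1]), array([  52. ,  563.6, -347. ])]
B [array([  31. ,  515.8, -177.2]), array([  29. ,  551.7, -175.6])]
Y [array([  70. ,  533.3, -257.6]), array([  32. ,  517.3, -269.8]), array([  26. ,  552.5, -276.8])]
R [array([ 40. , 434.7, -82.2]), array([ 37. , 470.5, -81.7])]
gauge [436.  -15.   -7.1  74.7  29. ]
```

View pics/w15b.png

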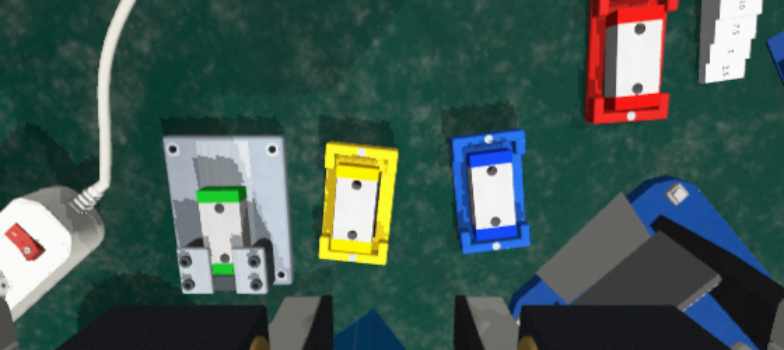

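The picture shows the red, yellow and blue dies flat in their own nests. The green die is under the clips at about (222,230), where the red one was, and the gauge is in its place.

```bash
python3 -c "
from plant import r
print(r.close_job())"
```

```text
the job is handed in; nothing more can be done
None
```

The job is handed in at about 31 s: by my last measurements the green die is home against the stop, the red, yellow and blue dies lie in their own nests, and the step gauge was not moved; no verdict was returned.

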